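Fit a wheel from the parts drawer to the robot car

ROBOT

A 6-joint arm with a two-finger parallel gripper is mounted at the origin on the work surface. World frame = base frame: x ahead of the robot, y to its left, z up, the work surface at z = 0. Lengths are in m, angles in rad, forces in N, time in s.
With the tool pointing down it reaches from about 0.275 to 0.75 m from the base axis. Payload 10.2 kg.
Tool frame: the origin (TCP) lies midway between the tips of the shut fingers; the grasp point (between the pads) lies 19 mm behind it (env.hold_point_z is the distance from the TCP to the grasp point, in m); x points along the fingers, z is the direction in which the jaws open and shut, and the axes are right-handed (so a half turn about x gives the same grasp; the last joint's range is limited). The gripper opens to 85 mm and grips with 20 to 120 N. Pads are 22 mm wide; open, the fingers measure 114 mm over their backs; the gripper's body (76 mm by 85 mm) begins 54 mm behind the grasp point. The pads swing forward as they close: fully open they stand 13 mm farther back than shut.
Start: joints at [0.996, 0.313, 1.498, -0, 1.331, -0.223], TCP at [0.181, 0.493, 0.231] pointing down, gripper open.
Joint ranges: [-2.94, 2.94], [-0.97, 2.17], [0.19, 2.56], [-1.23, 4.37], [0.02, 3.11], [-2.88, 2.88]. Speed limits (rad/s): [2.39, 2.39, 3.01, 3.14, 3.14, 3.14].

INTERFACE

Orientations are given as a unit quaternion [x, y, z, w].
In Python, from bench import env, kinematics, monitor, eyes, job gives the robot as it stands. The module is installed in compiled form; this text tells all that it offers. Calls block until the motion is done:
- env.reach(position, orientation): joint-space move of the TCP to a pose.
- env.movel(position, velocity=0.15, frame=None, guard=None): straight line of the TCP; frame=None keeps the orientation; velocity is the mean speed in m/s. With guard (N) it stops when the force on the tool has changed by that much, and returns True; else False.
- env.set_joints(angles): joint-space move.
- env.release() and env.close_gripper(effort=None): open the fingers fully, or close them until they stop; effort is the grip in N (None keeps the last).
- env.hold(seconds).
- kinematics.ik(position, orientation): joint angles nearest the present ones, or None.
- monitor.sense(): the state.
- eyes.grab_frame(name): name is "scene" or "top" or "wrist"; returns a dict with "frame" (400x640x3 uint8, red, green, blue), "mtx" (3x3 intrinsics, pixels), "k1" (the pictures are not rectified: a ray, as slopes to the right and down, at radius r is drawn at 1 + k1 r^2 times it, then the intrinsics apply), "view" (4x4, takes a point from world to camera coordinates). Camera axes: x right, y down, z forward; pixel columns grow to the right and rows downward; lengths in m; the calibration is good to about 2 mm. A picture is of the moment at which its call begins. There is no depth.
A pose or a line that the arm cannot do raises env.MotionError and nothing moves.
- job.hand_in(): hands the job in, once; it reports no verdict.
The state is a dict: "clock": time; "joints": joint angles; "qvel": joint speeds; "joint_efforts": joint torques, N m; "position": TCP position; "ee_rot": TCP orientation; "contact_force": force on the tool from outside, world axes, zero at the start; "ft_torque": the same for the moment, N m; "finger_gap": opening from 0.0 (shut) to 1.0 (fully open).
Only numpy, scipy, OpenCV 4.12 (cv2) and the standard library are available. Lean on these libraries where they do the work, as an engineer would, in place of code of your own. Each camera call takes 0.05 s, during which the arm holds its last target. There are 200 camera calls.

TASK

Pull the wide top drawer of the parts chest all the way out to its stop. Take the wheel with the square hub out of it and put it, hub upwards, on the bare square shaft at the top of the robot car that is held on its side, turned to match the shaft and pushed fully home on the shoulder. Leave the drawer pulled out and the round-hubbed wheel in it, and do not disturb the screwdriver, the jar or the battery holder.

Things in the scene. Friction and masses are not known exactly. Their poses are not given: they have to be found in the camera images.
- drawer_box (a joint): How far the top drawer is out, in m: 0 shut, 0.150 at its stop (fully out). It starts 0 to 12 mm out, slides with about 3 N of friction plus 10 N per m/s, and stays where it is left.
- drawer_handle (a point): Middle of the top drawer's level steel bar handle; moves with the drawer. x points into the chest (the drawer comes out along -x), y along the bar, z up. Bar 11 mm thick, 110 long, its centre 107 above the table and 40 out from the drawer's front face, on two posts 47 either side of the middle. The drawer front is 12 thick and reaches 20 above the bar's centre.
- chest_front (a point): Grey parts chest, fixed, 240 wide (y), 240 deep (x), 140 high. This point: middle of the lower edge of its front, on the table; x points into the chest, z up. The shut top drawer's face is at x = 0, the chest's top board's front edge at x = 12. The wide top drawer spans the full width; the two small lower drawers do not open.
- drawer_floor (a point): Middle of the top drawer's floor at its front edge, just behind the front wall; moves with the drawer, axes as the handle's, 57 mm behind the bar. Walls rise 40 mm and dividers 30 mm above the floor. A middle divider (4 thick) along x and a cross divider at x = 113 mm make two front bays, each 97 wide (y), 113 deep, one wheel in each.
- wheel: Wheel to fit, lying flat in one front bay of the top drawer (left or right), hub up, any yaw; under the chest top until the drawer is out. Black tyre 65 diameter, 22 high; white square hub 24 x 24 up to 50 above the underside, gripped across two flat sides; square bore 14 x 14 right through. 40 to 85 g. Origin: on the axis at the underside; z up through the hub; x, y square to the hub's and bore's sides.
- spare_wheel: The other loose wheel, in the other front bay: same tyre and height, but its hub is round (24 diameter) with no square bore. Origin at the middle of its underside. It stays in the drawer.
- shaft (a point): Foot of the bare white square shaft: on its axis, at the top of its round shoulder (20 diameter), 110 mm above the table; a fitted wheel's origin comes to this point. Shaft 12 x 12, upright, 28 high, the last 6 mm tapering to 7 x 7; sides parallel to this point's x and y, z up. It does not turn. A wheel already fitted stands 130 mm away along +x at the same height.
- car: Half-built robot car, fixed on its side in a plywood foot 200 x 100 x 20; origin at the middle of the foot's underside, same axes as the shaft. Clear plates 230 long (x), 54 overall (y), up to 98 above the table; yellow gearboxes up to 102; the bare shaft at x = -60, y = 0, the fitted wheel at x = 70 (hub top 160 above the table).
- screwdriver: Bystander: black screwdriver lying on the table, 160 long; origin at its middle underside. Leave alone.
- screw_jar: Bystander: closed glass jar, 52 diameter, 65 high; origin at the middle of its underside. Leave alone.
- battery_holder: Bystander: black two-cell battery holder, 115 x 66 x 22; origin at the middle of its underside. Leave alone.

How it is judged:
On the way, in this order (a step that is already met when the one before it is completed fails the run):
1. the top drawer is pulled out to its stop (within 5 mm) (value of joint drawer_box above 0.145 m), for 0.2 s.
2. the square-hubbed wheel is fully home on the bare shaft (horizontal distance between wheel and shaft below 0.004 m and z of wheel in the frame of shaft below 0.003 m and angle between wheel's own z axis and vertical below 0.07 rad), for 0.2 s.
At the end, for the whole second after the job is handed in: The top drawer stands at its stop (within 15 mm), the square-hubbed wheel is at rest on the bare shaft, hub up, centred within 4 mm, its underside within 3 mm of the shoulder and upright within 0.07 rad, and the round-hubbed wheel still lies in the drawer (all of step 2 and value of joint drawer_box above 0.135 m and linear speed of wheel below 0.02 m/s and z of spare_wheel in the frame of drawer_handle below -0.02 m); the robot touches nothing.
It fails at once if the round-hubbed wheel is lifted out of the drawer (z of spare_wheel in the frame of drawer_handle above 0.01 m).
It fails at once if the screwdriver, the jar or the battery holder is shifted by more than 40 mm (distance of any of screwdriver, screw_jar, battery_holder from where it was at the start of the episode above 0.04 m).
It also fails if it takes over 54 s, if anything falls off the work surface, if the arm or the gripper's body presses on something with over 40 N, if the wrist force passes 120 N, or if a joint passes its speed limit or range.

## Working session

There is one attempt and no reset: what is moved stays moved. The work goes in short steps, each a Python script; the robot and the scene stay as the last script left them, time stands still between calls to the robot, and variables do not carry over. Pictures are saved under pics/ and viewed, about 8 in all and at most 12, crops included, and the job is handed in when it is done.

```bash
mkdir -p pics; cat > h.py <<'E'
import numpy as np, cv2
from scipy.spatial.transform import Rotation as R
from bench import env, kinematics, monitor, eyes, job
def grab(n,f=None):
    g=eyes.grab_frame(n)
    if f: cv2.imwrite('pics/'+f,g['frame'][:,:,::-1]); np.savez('pics/'+f+'.npz',**g)
    return g
def ray(g,uv):
    K=np.array(g['mtx']);k=float(g['k1']);V=np.array(g['view'])
    d=np.array([(uv[0]-K[0,2])/K[0,0],(uv[1]-K[1,2])/K[1,1]]);s=d.copy()
    for _ in range(30): s=d/(1+k*(s@s))
    Rm=V[:3,:3]; return -Rm.T@V[:3,3], Rm.T@np.array([s[0],s[1],1])
def onz(g,uv,z):
    o,d=ray(g,uv); return o+d*(z-o[2])/d[2]
def proj(g,p):
    K=np.array(g['mtx']);k=float(g['k1']);V=np.array(g['view'])
    c=V[:3,:3]@np.array(p)+V[:3,3]; s=c[:2]/c[2]; s=s*(1+k*(s@s))
    return K[0,0]*s[0]+K[0,2],K[1,1]*s[1]+K[1,2]
def tri(g1,a,g2,b):
    o1,d1=ray(g1,a);o2,d2=ray(g2,b)
    t=np.linalg.lstsq(np.c_[d1,-d2],o2-o1,rcond=None)[0]
    p,q=o1+t[0]*d1,o2+t[1]*d2; return (p+q)/2,np.linalg.norm(p-q)
def down(yaw): # tool x down, tool z (jaw direction) at horizontal angle yaw
    z=np.array([np.cos(yaw),np.sin(yaw),0]);x=np.array([0,0,-1.]);return R.from_matrix(np.c_[x,np.cross(z,x),z]).as_quat()
def load(f):
    return dict(np.load('pics/'+f+'.npz'))
E
python3 - <<'E'
from h import *
for n in('scene','top','wrist'):
    g=grab(n,n+'0.png'); print(n,g['frame'].shape,-np.array(g['view'])[:3,:3].T@np.array(g['view'])[:3,3],g['mtx'][0][0])
print(monitor.sense())
a=cv2.imread('pics/scene0.png');b=cv2.imread('pics/top0.png')
E
```

```text
scene (400, 640, 3) [ 1.1457481  -0.08105994  0.78451157] 389.95493945143744
top (400, 640, 3) [ 0.34155394 -0.1098969   1.47922706] 459.46943427822094
wrist (400, 640, 3) [0.11606714 0.51580365 0.37275898] 328.0632686674745
{'clock': 0.15, 'joints': array([ 9.95626425e-01,  3.13320752e-01,  1.49822587e+00,  1.45262362e-05,
        1.33102540e+00, -2.23400576e-01]), 'qvel': array([-0.00055709, -0.00174084, -0.00244137,  0.00021322, -0.00136759,
        0.00049254]), 'joint_efforts': array([ 1.95464781e-03, -4.12365603e+01, -2.59800375e+01, -1.55659623e-04,
        3.15222118e-03,  3.21282857e-05]), 'position': array([0.18079796, 0.49268805, 0.23088073]), 'ee_rot': array([-0.40492118,  0.58009895,  0.40466962,  0.57945366]), 'contact_force': array([-1.05787488, -0.70059649,  1.20318622]), 'ft_torque': array([ 0.00911735,  0.03289468, -0.03815563]), 'finger_gap': 1.001697895776364}
```

View pics/top0.png

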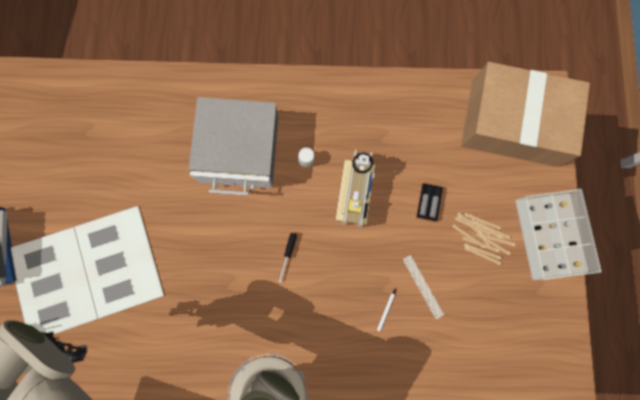

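View pics/scene0.png

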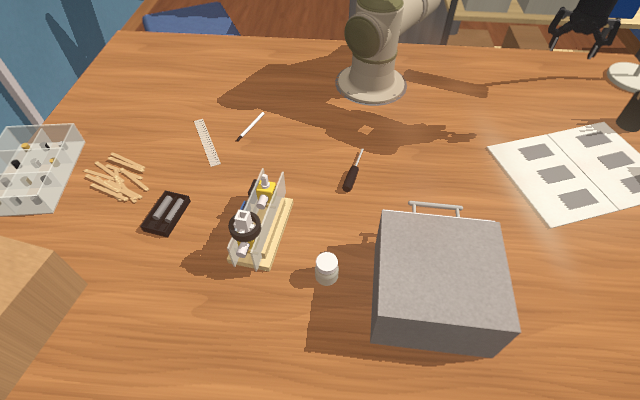

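The top view shows the chest (grey) with its handle at about (209..249, 193), the car at (357,190) with the bare shaft at its lower end (355,200), the jar at (306,157), and the screwdriver at (290,255). The scene view shows the handle from (410,204) to (461,208) and the shaft at (264,180).

```bash
python3 - <<'E'
from h import *
t,s=load('top0.png'),load('scene0.png')
for n,uv in dict(h1=(210,192),h2=(248.5,193.5)).items(): print(n,onz(t,uv,.107))
for n,uv in dict(h1=(461,208),h2=(410.5,204)).items(): print(n,onz(s,uv,.107))
print('shaft',tri(t,(355,200),s,(264,178)),onz(t,(355,200),.138))
print('fitted',onz(t,(362,159),.16))
for n,uv in dict(c1=(198,97),c2=(277,102),c3=(273,186),c4=(191,177)).items(): print(n,onz(t,uv,.14))
m=monitor.sense();Rt=R.from_quat(m['ee_rot']).as_matrix();w=load('wrist0.png');V=w['view']
print('cam in tool',Rt.T@(-V[:3,:3].T@V[:3,3]-m['position']),'\n',Rt.T@V[:3,:3].T)
a=np.hstack([cv2.resize(cv2.imread('pics/top0.png')[80:240,180:400],None,fx=3.6,fy=3.6,interpolation=2)]);cv2.imwrite('pics/c1.png',a)
E
```

```text
h1 [0.60049745 0.18680893 0.107     ]
h2 [0.59813139 0.07067638 0.107     ]
h1 [0.60818978 0.18592791 0.107     ]
h2 [0.60531832 0.07562801 0.107     ]
shaft (array([ 0.57929091, -0.25050987,  0.13610645]), np.float64(0.0019010091084241826)) [ 0.57879349 -0.24936823  0.138     ]
fitted [ 0.6988424  -0.26779499  0.16      ]
c1 [0.88907877 0.23221393 0.14      ]
c2 [ 0.87904378 -0.00921816  0.14      ]
c3 [ 0.61601199 -0.00520922  0.14      ]
c4 [0.63841905 0.23810326 0.14      ]
cam in tool [-0.14186175  0.06876443 -0.00073879] 
 [[-9.59204151e-04 -2.68886675e-01  9.63171343e-01]
 [-4.60664031e-04 -9.63171565e-01 -2.68887196e-01]
 [ 9.99999434e-01 -7.01616108e-04  8.00011744e-04]]
```

View pics/c1.png

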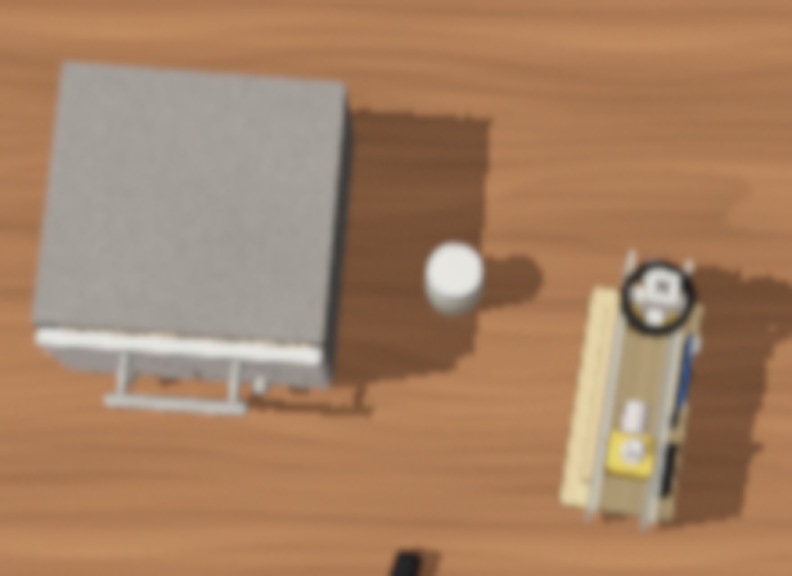

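The crop shows the handle at full-image (209.4,191.7)–(247.5,193.6), and the shaft tip at about (355.5,204). I'll refine both with the wrist camera.

```bash
python3 - <<'E'
from h import *
a=-.06
env.close_gripper(40)
def go(p,yaw):
    c=[(abs(q-0),y) for y in (yaw,) for q in [0]]
    env.reach(p,down(yaw))
env.reach([.57,-.25,.28],down(np.pi/2+a))
grab('wrist','w_sh.png')
env.reach([.585,.129,.25],down(np.pi/2+a))
grab('wrist','w_h.png'); m=monitor.sense(); print(m['clock'],m['joints'],m['position'])
i=[cv2.resize(cv2.imread('pics/'+f),(560,350)) for f in('w_sh.png','w_h.png')]
cv2.imwrite('pics/c2.png',cv2.resize(np.vstack([cv2.imread('pics/w_sh.png')[:360],cv2.imread('pics/w_h.png')[:360]]),(533,600)))
E
```

```text
5.3833 [ 1.97347401e-02  4.68185605e-01  1.22603640e+00 -1.66846617e-04
  1.44721244e+00 -1.48947124e+00] [0.58536796 0.12783396 0.25002878]
```

View pics/c2.png

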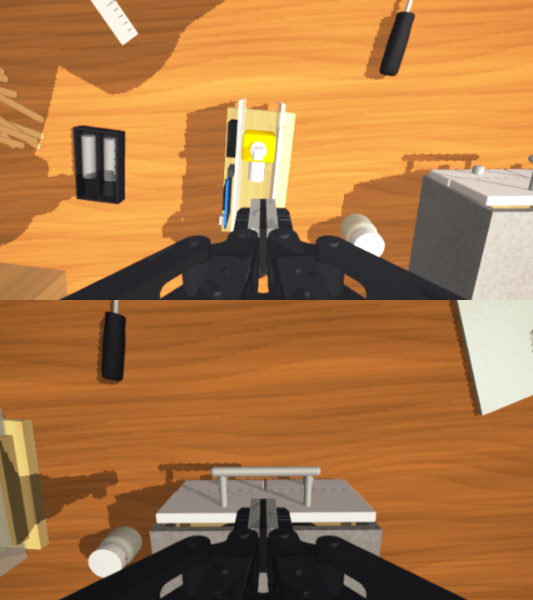

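The wrist views show the shaft at about (310,180) on the yellow gearbox, and the bar from about (254,205) to (385,205). Next I'll take enlarged crops for sub-pixel readings.

```bash
python3 - <<'E'
from h import *
a=cv2.imread('pics/w_sh.png')[130:230,240:370];b=cv2.imread('pics/w_h.png')[190:290,240:410]
cv2.imwrite('pics/c3.png',np.hstack([cv2.resize(a,None,fx=6,fy=6,interpolation=2)]))
h=load('w_h.png')
for uv in((254.5,205),(384.5,204.5)): print(onz(h,uv,.107))
gray=cv2.cvtColor(cv2.imread('pics/w_h.png'),6); 
for x in(270,300,340,370): print(x,gray[195:222,x])
E
```

```text
[0.59834185 0.07143466 0.107     ]
[0.60516239 0.18911536 0.107     ]
270 [103  82  77  74  78 108 141 163 179 193 205 205 194 181 170 154 140 164
 183 186 188 189 191 192 192 193 193]
300 [125 123 121 119 111 123 147 166 181 197 206 204 192 179 167 148 122 116
 119 115 111 125 136 136 126 119 116]
340 [121 120 119 116 113 129 154 172 187 202 207 201 187 175 162 140 104  76
  71  77 104 127 134 135 137 137 137]
370 [126 126 126 126 124 137 159 175 189 203 205 196 183 172 159 153 167 178
 179 180 180 182 183 184 184 185 185]
```

View pics/c3.png

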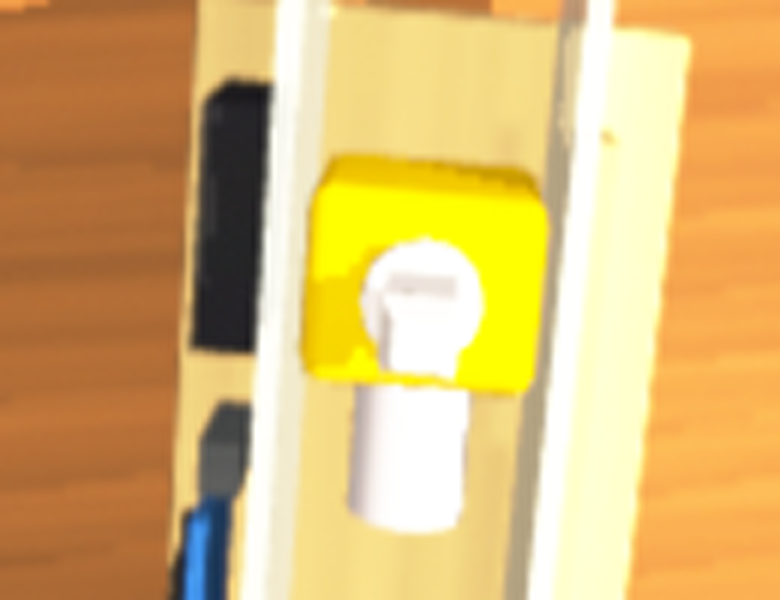

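The bar's posts span 94 mm as specified; the bar's centre is at (0.602, 0.130), with a yaw of about −0.058. I'll hook shut fingers behind the bar, pull to the stop, then photograph the bays and the shaft from directly above.

```bash
cat >> h.py <<'E'
A=-.058; BAR=np.array([.6018,.1303,.107])
CX=np.array([np.cos(A),np.sin(A),0]); CY=np.array([-np.sin(A),np.cos(A),0]); Z=np.array([0,0,1.])
E
python3 - <<'E'
from h import *
P=BAR+22*.001*CX
q=down(np.pi/2+A)
env.reach(P+.07*Z,q)
print('down',env.movel(P-.010*Z,.06,guard=8), monitor.sense()['position'])
if monitor.sense()['position'][2]<.1:
    r=env.movel(P-.010*Z-.175*CX,.08,guard=18); m=monitor.sense();print('pull',r,m['position'],(m['position']-P)@CX,m['contact_force'])
    p=m['position']; env.movel(p+.005*CX,.05)
    p=monitor.sense()['position']; env.movel(p+.15*Z,.2); p=monitor.sense()['position']
    env.reach(p+.115*CX+[0,0,.03],q); grab('wrist','w_d.png'); grab('top','t_d.png')
    env.reach([.645,-.25,.29],down(np.pi/2+A)); grab('wrist','w_s2.png')
    print(monitor.sense()['clock'])
    a=cv2.imread('pics/w_d.png')[30:350,80:560];c=cv2.imread('pics/w_s2.png')
    g=load('w_s2.png'); u,v=map(int,proj(g,[.575,-.25,.138])); print(u,v)
    c=cv2.resize(c[v-40:v+40,u-50:u+50],(500,400)); c=np.uint8(255*(c/255.)**3)
    cv2.imwrite('pics/c4.png',np.vstack([cv2.resize(a,(480,320)),cv2.copyMakeBorder(c[:280,:480],0,0,0,0,0)])); cv2.imwrite('pics/c5.png',c)
E
```

```text
down False [0.62396785 0.12900883 0.09741802]
pull True [0.47139869 0.13758761 0.09767685] -0.15260448545575386 [4.76197471 0.77095953 0.06985535]
12.2667
309 105
```

View pics/w_d.png

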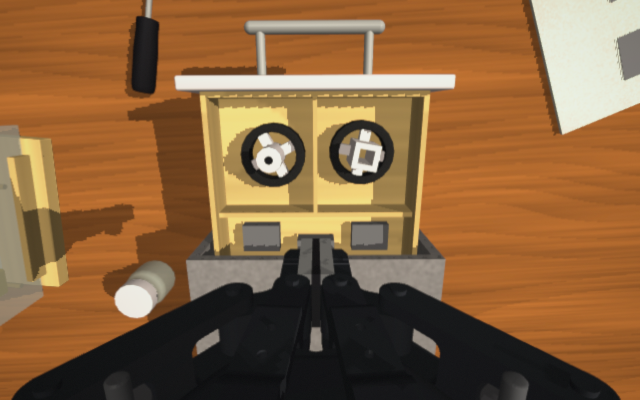

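View pics/c5.png

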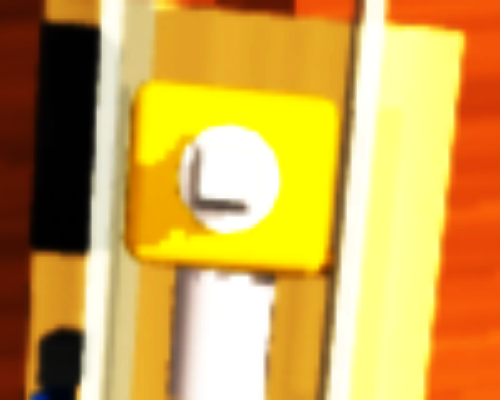

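The wrist view shows the drawer fully open. The square-hub wheel is in the image-right bay (+y), hub top at about (366,156), and the round one is at (268,158). The shaft crop shows the shoulder disc centred at about full-image (305,101).

```bash
python3 - <<'E'
from h import *
d=load('w_d.png'); s=load('w_s2.png'); s1=load('w_sh.png')
p,q=onz(d,(252,27.5),.107),onz(d,(379.5,27),.107); print('bar now',p,q,((p+q)/2-BAR)@CX)
f=s['frame'].astype(int); c=f[80:125,285:325]; m=np.uint8((c[:,:,2]>120)|(c.max(2)<130))
n,l,st,ce=cv2.connectedComponentsWithStats(np.uint8(c[:,:,2]>130))
i=1+st[1:,4].argmax(); cnt=max(cv2.findContours(np.uint8(l==i),0,1)[0],key=len); 
(x,y),r=cv2.minEnclosingCircle(cnt); print('disc',st[i],x+285,y+80,r,onz(s,(x+285,y+80),.11))
print('exp r px', 10e-3/np.linalg.norm(onz(s,(306,101),.11)-onz(s,(305,101),.11)))
print('by eye',onz(s,(305,101),.11),'s1 disc',onz(s1,(310.5,179.3),.11))
def ang(g,a,b,z):
    v=onz(g,b,z)-onz(g,a,z); return np.arctan2(v[1],v[0])
o=np.array([259,65])
print('foot edge',ang(s,o+np.array([463,60])/5,o+np.array([430,380])/5,.02))
o1=np.array([240,130]);print('foot edge s1',ang(s1,o1+np.array([689,40])/6,o1+np.array([626,600])/6,.02), 'plate tops s1',ang(s1,o1+np.array([275,150])/6,o1+np.array([242,600])/6,.098),ang(s1,o1+np.array([612,10])/6,o1+np.array([553,590])/6,.098))
# hub
f=d['frame'].astype(int)[115:195,325:400]; w=np.uint8((f.min(2)>150)); 
for z in(.115,.125,.135): print(z,onz(d,(366,156),z),onz(d,(362,152),z-.028))
cv2.imwrite('pics/c6.png',cv2.resize(d['frame'][115:195,325:400,::-1],None,fx=7,fy=7,interpolation=2))
E
```

```text
bar now [0.45155347 0.08388874 0.107     ] [0.45754476 0.19301238 0.107     ] -0.1474757457762958
disc [  9   9  22  23 374] 304.5 100.1363639831543 11.147682189941406 [ 0.56953732 -0.2547903   0.11      ]
exp r px 10.618747686860265
by eye [ 0.57034217 -0.25437139  0.11      ] s1 disc [ 0.56844038 -0.25427512  0.11      ]
foot edge -0.13683398959270648
foot edge s1 -0.14121455632808746 plate tops s1 -0.15680878939732515 -0.14121362361262962
0.115 [0.5665117  0.17826199 0.115     ] [0.5664288  0.17842363 0.087     ]
0.125 [0.56502105 0.17679848 0.125     ] [0.56506726 0.1770795  0.097     ]
0.135 [0.56353041 0.17533498 0.135     ] [0.56370572 0.17573538 0.107     ]
```

View pics/c6.png

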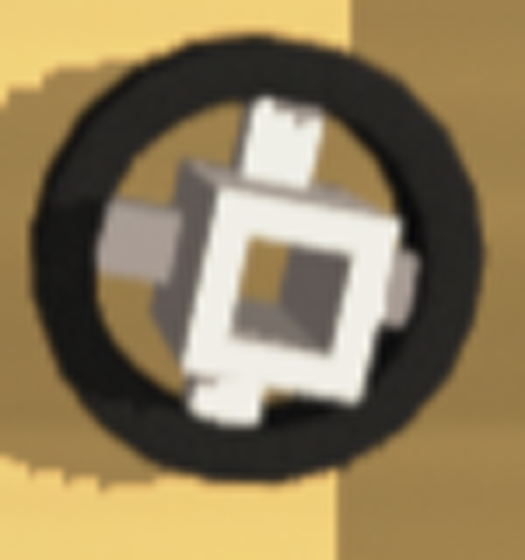

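The crop shows the hub-top corners at crop (218,185), (402,220), (360,405) and (183,375). I'll use those for the height, yaw and centre.

```bash
python3 - <<'E'
from h import *
d=load('w_d.png'); c=np.array([(218,185),(402,220),(360,405),(183,375)])/7.+[325,115]
for z in(.11,.12,.125,.13,.135):
    p=np.array([onz(d,u,z) for u in c]); e=np.roll(p,-1,0)-p
    an=[((np.arctan2(v[1],v[0])+np.pi/4)%(np.pi/2))-np.pi/4 for v in e]
    print(z,p.mean(0),np.linalg.norm(e,axis=1).round(4),np.round(an,3))
# tyre size: top outer diameter 65
t=np.array([(30,262),(485,258),(255,37),(255,482)])/7.+[325,115]
for z in(.09,.1,.11): p=[onz(d,u,z) for u in t]; print(z,np.linalg.norm(p[0]-p[1]),np.linalg.norm(p[2]-p[3]))
# floor depth: cross divider vs front
E
```

```text
0.11 [0.56866735 0.17946761 0.11      ] [0.025  0.0253 0.0245 0.0257] [-0.243 -0.231 -0.228 -0.211]
0.12 [0.56713072 0.17798866 0.12      ] [0.0242 0.0245 0.0237 0.0249] [-0.243 -0.231 -0.228 -0.211]
0.125 [0.56636241 0.17724918 0.125     ] [0.0238 0.0241 0.0233 0.0245] [-0.243 -0.231 -0.228 -0.211]
0.13 [0.5655941 0.1765097 0.13     ] [0.0234 0.0237 0.0229 0.024 ] [-0.243 -0.231 -0.228 -0.211]
0.135 [0.56482578 0.17577022 0.135     ] [0.023  0.0233 0.0225 0.0236] [-0.243 -0.231 -0.228 -0.211]
0.09 0.06464049230706494 0.06319055647954272
0.1 0.06266199167490091 0.061256435134246334
0.11 0.06068349104273696 0.05932231378894973
```

Hub top is at about z 0.123 and yaw −0.228. I'll take a pre-grasp view from closer in, to triangulate height and centre.

```bash
python3 - <<'E'
from h import *
q=down(np.pi/2-.228)
env.reach([.5668,.1776,.30],q); env.release()
env.movel([.5668,.1776,.185],.2); g=grab('wrist','w_p.png'); print(monitor.sense()['clock'],monitor.sense()['position'])
u,v=map(int,proj(g,[.5668,.1776,.123]));print(u,v)
cv2.imwrite('pics/c7.png',cv2.resize(g['frame'][v-60:v+60,u-75:u+75,::-1],(750,600),interpolation=2))
E
```

```text
15.425 [0.56751025 0.17769102 0.18664786]
315 214
```

View pics/c7.png

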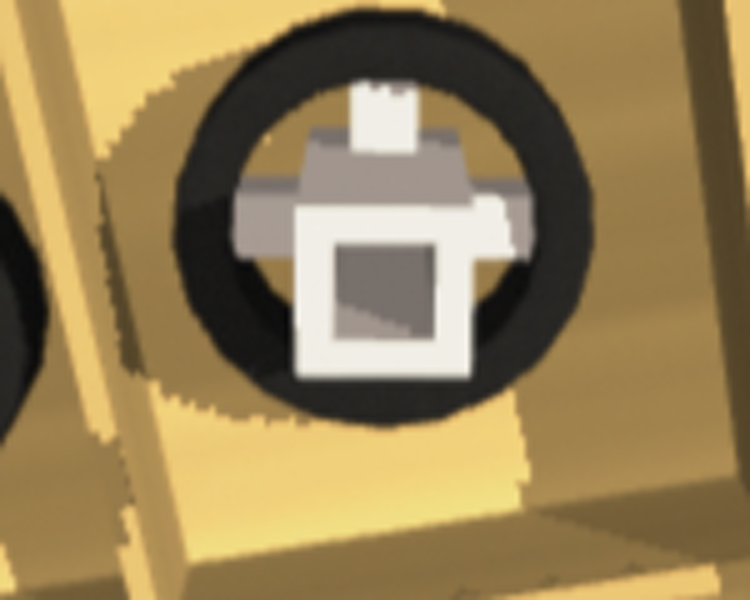

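The hub is square in the picture, with crop corners at (295,205) and (472,378), so the yaw is right. Now triangulate, grasp and lift.

```bash
python3 - <<'E'
from h import *
d,g=load('w_d.png'),load('w_p.png')
a=np.array([(218,185),(402,220),(360,405),(183,375)])/7.+[325,115]
b=np.array([(295,205),(472,205),(472,378),(295,378)])/5.+[240,154]
T=[tri(d,x,g,y) for x,y in zip(a,b)]; P=np.mean([t[0] for t in T],0); print(P,[t[1].round(4) for t in T],[t[0][2].round(3) for t in T])
for z in(.118,.123,.128):
    p=np.array([onz(g,u,z) for u in b]); print(z,p.mean(0),np.linalg.norm(np.roll(p,-1,0)-p,axis=1).round(4))
E
```

```text
[0.56738428 0.17823831 0.11744   ] [np.float64(0.0002), np.float64(0.0007), np.float64(0.0004), np.float64(0.0007)] [np.float64(0.117), np.float64(0.118), np.float64(0.117), np.float64(0.118)]
0.118 [0.56703088 0.17816929 0.118     ] [0.0235 0.0245 0.0242 0.0245]
0.123 [0.5654327  0.17851271 0.123     ] [0.0229 0.0239 0.0236 0.0239]
0.128 [0.56383453 0.17885613 0.128     ] [0.0224 0.0233 0.023  0.0233]
```

```bash
python3 - <<'E'
from h import *
p=np.array([.567,.1782,.0985])
env.movel(p+.03*Z,.1); print(env.movel(p,.05,guard=8)); env.hold(.2); print(monitor.sense()['position'])
env.close_gripper(60); m=monitor.sense(); print('grip',m['finger_gap'],m['position'],m['contact_force'])
print(env.movel(m['position']+.012*Z,.05,guard=15))
env.movel(p+.16*Z,.15); m=monitor.sense(); print('lift',m['finger_gap'],m['contact_force'],m['clock'])
env.reach([.5697,-.2545,.26],down(np.pi/2-.14)); env.hold(.3); m=monitor.sense(); print(m['position'],m['finger_gap'],m['clock'])
g=grab('wrist','w_c.png'); t=grab('top','t_c.png')
i=t['frame'][70:240,180:400,::-1]
cv2.imwrite('pics/c8.png',np.hstack([g['frame'][100:350,170:470,::-1],cv2.resize(i,(324,250))]))
E
```

```text
False
[0.56713968 0.17822735 0.09881583]
grip 0.2656238413024862 [0.56717427 0.17821994 0.09875159] [-1.02967578  0.75934398  0.92650894]
False
lift 0.26525916239646413 [-0.27516114 -0.60294202 -0.88542137] 19.2083
[ 0.56987759 -0.25404488  0.26003966] 0.26620720272017745 21.1
```

View pics/c8.png

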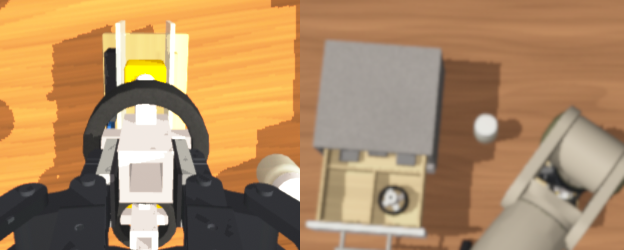

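Held upright and aligned with the car. I'll check the hub's offset along the ungripped direction, then do a guarded insertion.

```bash
python3 - <<'E'
from h import *
g=load('w_c.png'); T=np.array([.56988,-.25404,.26004+.0197])
print('expect',proj(g,T))
f=cv2.cvtColor(g['frame'],cv2.COLOR_RGB2GRAY)
print('col',f[235:315:1,300]);print('row',f[262,280:356])
cv2.imwrite('pics/c9.png',cv2.resize(g['frame'][225:325,257:377,::-1],(720,600),interpolation=2))
E
```

```text
expect (np.float64(316.60348468068054), np.float64(279.4478753534912))
col [236 236 236 236 236 236 236 236 236 236 236 236 236 236 236 243 255 255
 255 255 255 255 255 255 255 255 255 254 210 161 155 154 154 155 155 156
 156 157 157 157 158 162 169 172 174 178 181 186 189 189 190 195 198 200
 200 200 207 234 243 244 244 244 244 244 244 244 241 191 110 134 188 204
 204 206 198 196 197 197 198 202]
row [180 171  92  50  45  46  50  68 194 255 255 255 255 255 255 255 255 255
 255 255 254 254 254 254 254 254 254 254 254 254 254 241 236 236 236 236
 231 230 230 230 230 230 230 230 230 230 230 230 230 227 221 220 224 242
 245 244 244 244 244 244 244 244 240 131  48  37  44  46  52  96 171 180
 180 180 180 180]
```

View pics/c9.png

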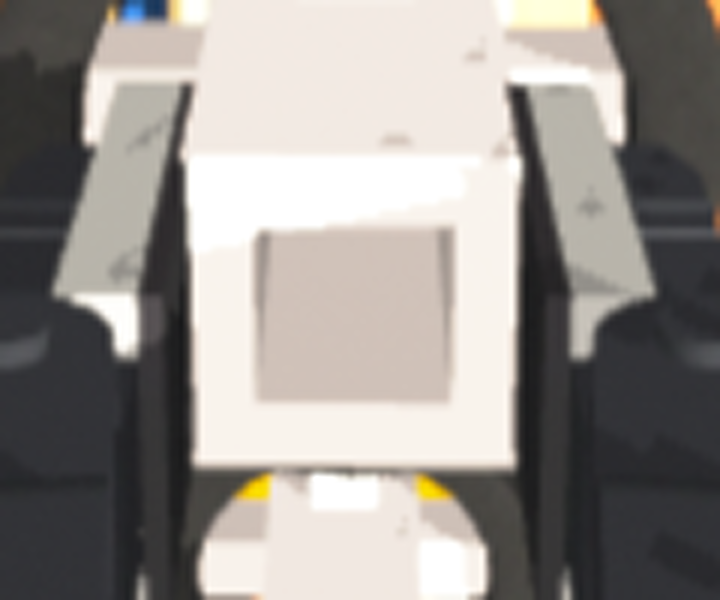

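The hub sits within about 1 mm of nominal. Inserting with a guard.

```bash
python3 - <<'E'
from h import *
q=down(np.pi/2-.14)
env.movel([.5702,-.2545,.185],.1,frame=q); env.hold(.3); m=monitor.sense();print(m['position'],m['contact_force'])
r=env.movel([.5702,-.2545,.137],.03,guard=10); m=monitor.sense();print(r,m['position'],m['contact_force'],m['ft_torque'],m['finger_gap'],m['clock'])
E
```

```text
[ 0.57027612 -0.2545474   0.18532678] [-0.03833965  0.2005431  -0.10265607]
True [ 0.57025634 -0.254518    0.14173745] [-0.57023866  0.38137458  3.96280865] [ 0.12514966  0.17467557 -0.01830011] 0.26230740582580536 23.7083
```

```bash
python3 - <<'E'
from h import *
p=monitor.sense()['position']
r=env.movel(p-[0,0,.006],.02,guard=25); m=monitor.sense();print(r,m['position'],m['contact_force'],m['finger_gap'])
env.hold(.2); env.release(); env.hold(.3); m=monitor.sense(); print(m['position'],m['contact_force'])
env.movel([.5702,-.2545,.26],.12); env.reach([.635,-.262,.29],down(np.pi/2-.14)); g=grab('wrist','w_f.png'); s=grab('scene','s_f.png'); 
for n,x in(('w',g),('s',s)): print(n,proj(x,[.5697,-.2545,.16]))
u,v=map(int,proj(g,[.5697,-.2545,.16])); U,V=map(int,proj(s,[.5697,-.2545,.14]))
a=cv2.resize(g['frame'][max(v-70,0):v+70,u-70:u+70,::-1],(400,400),interpolation=2) if v>=70 else cv2.resize(g['frame'][:140,u-70:u+70,::-1],(400,400),interpolation=2)
print('crop v0',max(v-70,0),u-70,'scene',V-30,U-30)
cv2.imwrite('pics/c10.png',np.hstack([a,cv2.resize(s['frame'][V-30:V+30,U-30:U+30,::-1],(400,400),interpolation=2)])); print(monitor.sense()['clock'])
E
```

```text
True [ 0.57059707 -0.25462988  0.14169209] [-1.54257927  0.86378752  6.44275202] 0.26315450937108636
[ 0.57032453 -0.25441088  0.14071303] [ 0.09691722 -0.15746128 -0.15130575]
w (np.float64(313.56076991905775), np.float64(111.72997975226131))
s (np.float64(262.1295112075192), np.float64(167.3750981367769))
crop v0 41 243 scene 143 233
26.7417
```

View pics/c10.png

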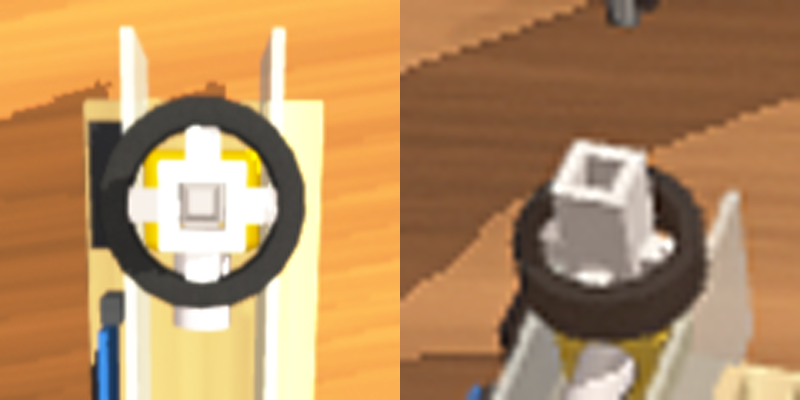

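The wheel sits square and centred, with the shaft visible in its bore. To confirm the height I'll press lightly on the hub top with shut fingers; contact should come at z ≈ 0.160.

```bash
python3 - <<'E'
from h import *
q=down(np.pi/2-.14)
env.close_gripper(40)
env.reach([.5700,-.2545,.20],q)
r=env.movel([.5700,-.2545,.150],.03,guard=6); print(r,monitor.sense()['position'])
r=env.movel([.5700,-.2545,.150],.02,guard=25); m=monitor.sense(); print(r,m['position'],m['contact_force'])
env.movel([.5700,-.2545,.26],.12)
env.reach([.635,-.262,.29],q); g=grab('wrist','w_g.png')
p=load('w_f.png'); print('img diff',np.abs(g['frame'][60:180,260:370].astype(int)-p['frame'][60:180,260:370]).mean())
t=grab('top','t_f.png'); t0=load('top0.png'); print('top diff jar/screwdr/batt',[np.abs(t['frame'][a:b,c:d].astype(int)-t0['frame'][a:b,c:d]).mean().round(1) for a,b,c,d in((145,170,296,316),(230,285,275,300),(180,225,415,445))])
d=load('t_d.png'); print('drawer diff vs pulled',np.abs(t['frame'][170:250,180:270].astype(int)-d['frame'][170:250,180:270]).mean())
cv2.imwrite('pics/c11.png',cv2.resize(t['frame'][80:300,170:460,::-1],(760,576))); print(monitor.sense()['clock'])
E
```

```text
True [ 0.5700104  -0.25458031  0.15996941]
True [ 0.5701584  -0.25475267  0.15989639] [-3.00487536  1.07789558  8.51561198]
img diff 4.913055555555555
top diff jar/screwdr/batt [np.float64(0.9), np.float64(53.5), np.float64(1.2)]
drawer diff vs pulled 25.852314814814815
31.0667
```

```bash
python3 - <<'E'
from h import *
for f in('top0.png','t_f.png'):
    c=load(f)['frame'][225:265,278:302].astype(int); ys,xs=np.where(c.max(2)<35); print('screwdriver handle',f,len(xs),xs.mean()+278,ys.mean()+225)
t=load('t_f.png'); a=load('t_c.png')
print('drawer since lift',np.abs(t['frame'][170:250,180:270].astype(int)-a['frame'][170:250,180:270]).mean())
job.hand_in()
E
```

```text
screwdriver handle top0.png 29 291.86206896551727 244.6206896551724
screwdriver handle t_f.png 0 nan nan
drawer since lift 4.183194444444444
the job is handed in; nothing more can be done<stdin>:3: RuntimeWarning: Mean of empty slice.
  ret = ret.dtype.type(ret / rcount)
```

I pulled the drawer out to its stop, put the square-hubbed wheel on the bare shaft hub up, and handed the job in at about 31 s on the robot's clock. The final screwdriver check did not come through.

**Drawer:** I hooked shut fingers behind the bar and pulled until the force guard tripped. The bar had moved 147.5 mm, consistent with the drawer starting about 2–3 mm out. The drawer area barely changed between the last two top pictures, and I didn't touch it again.

**Wheel:** The last wrist view shows it centred, with the shaft square in its bore. Pressing the hub top with shut fingers made contact at z = 0.160 m, which is exactly the fully-home height, and it did not move under a 25 N push.

**Round-hubbed wheel:** It was still in the drawer in the top picture taken after the lift, and nothing went near it afterwards.

**Jar and battery holder:** Their image areas are unchanged from the start.

**Check that failed:** I couldn't find the screwdriver in the last top picture; the arm was probably covering it. No planned motion went low near it, and it looked undisturbed after the drawer was pulled. I had also used up the picture limit, so the final top view was compared only by numbers, not viewed.

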